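# Open the clamshell mould and take out the round resin mount

## Robot

A 7-joint arm with a two-finger parallel gripper is mounted at the origin on a cart in front of the work surface, level with it; the furniture and walls round the work are solid. World frame = base frame: x ahead of the robot, y to its left, z up, the work surface at z = 0. Lengths are in mm, angles in degrees, forces in N, time in s.
With the tool pointing down it reaches from about 400 to 875 mm from the base axis. Payload 19.3 kg.
Tool frame: the origin (TCP) lies at the very end of the fingers, on their centre line; the grasp point (between the pads) lies 19 mm behind it (robot.grip_depth is the distance from the TCP to the grasp point, in mm); z points along the fingers, y is the line along which they close (so a half turn about z gives the same grasp; the last joint's range is limited). The gripper opens to 85 mm and grips with 20 to 120 N. Pads are 22 mm wide; open, the fingers measure 114 mm over their backs; the gripper's body (76 mm by 85 mm) begins 54 mm behind the grasp point. The pads swing forward as they close: fully open they stand 13 mm farther back than shut.
Start: joints at [-74.038, 29.874, -2.08, 91.645, 1.215, 58.505, -6.463], TCP at [213.625, 587.349, 231.291] pointing down, gripper open.
Joint ranges: [-166.77, 166.77], [-17.47, 122.26], [-85.68, 81.53], [9.62, 139.38], [-72.42, 252.41], [9.2, 110.78], [-144.41, 144.41]. Speed limits (degrees/s): [108.29, 108.29, 136.94, 136.94, 172.46, 172.46, 172.46].

## Interface

Orientations are given as a 3x3 rotation matrix whose columns are the frame's x, y, z axes.
In Python, from workcell import robot gives the robot as it stands.
- The arm moves only by the tool jog_arm, never from a script. Its argument "deltas" is a list of rows, each a list of 3 entries, a list of its own where there are three numbers: the closure, from 0 (fully open) to 1 (shut), then the shift along the tool's x, y, z in m, then the turn about the tool's z in degrees. A call has 1 to 20 rows; each row is the pose to reach, as a shift and turn from the pose commanded when the call began, along the tool's axes at that moment; what a row does not reach only later rows make up. A row lasts 1/12 s, in which the tool goes at most 41.7 mm and 7.16 degrees, less where a joint would pass 70% of its speed; a pose out of reach is approached as far as the arm can. A call with a gripper value outside its range is refused whole. The fingers move at their own pace and stop on an object; the grip force is fixed at half the most. Time passes only in rows, so rows that repeat a pose let the fingers close. It gives the time, the measured TCP pose, the force, the opening and the grip force at its end, in the units of the state.
- robot.get_obs(): the state, without advancing time (a new reading comes with each control period).
- robot.grab_frame(name): name is "scene" or "top" or "wrist"; returns a dict with "frame" (480x640x3 uint8, blue, green, red), "z_map" (480x640 float32, mm along the optical axis (not along the pixel's ray), 0 where there is no reading), "fx", "fy", "cx", "cy" (pixels), "k1" (the pictures are not rectified: a ray, as slopes to the right and down, at radius r is drawn at 1 + k1 r^2 times it, then the intrinsics apply), "camera_from_world" (4x4, takes a point from world to camera coordinates). Camera axes: x right, y down, z forward; pixel columns grow to the right and rows downward; lengths in mm; the calibration is good to about 2 mm. A picture is of the moment at which its call begins.
- robot.job_done(): hands the job in; it is judged then, once.
Trained networks look in a picture, given as the dict that the camera call returned (one of the last four; its "shot" number tells which), for a name from the list of things; names that differ only in an ending like _2 or _b are one class to them, and where a whole thing is asked for, a point or a joint stands for the part that bears it (a point fixed in the world has none). Each returns a list of dicts, best first, with "confidence" (0 to 1); they miss things now and then, are a little off and sometimes report something else, mostly with a low value. They report only what shows in the picture. A call takes as long as a camera call.
- robot.spot_in(query, picture): "position" ([x, y, z] in mm, in world coordinates, good to about 4 mm: the middle of the surface that is visible of it).
- robot.pinpoint(query, picture): "position" ([x, y, z] in mm, in world coordinates, good to about 4 mm: a listed point, or the origin of a listed thing).
The state is a dict: "time_s": time; "joint_positions": joint angles; "joint_vel": joint speeds; "effort": joint torques, N m; "eef_pos": TCP position; "tool_rot": TCP orientation; "contact_force": force on the tool from outside, world axes, zero at the start; "torque": the same for the moment, N m; "grip_width": opening from 0.0 (shut) to 1.0 (fully open); "gripper_force": force on a finger pad.
Only numpy, scipy, OpenCV 4.12 (cv2) and the standard library are available. Lean on these libraries where they do the work, as an engineer would, in place of code of your own. Each camera call takes 0.05 s, during which the arm holds its last target. There are 200 camera calls.

## Task

Swing the lid of the clamshell mould up and over past vertical so that it stays open by itself, then lift the round resin mount out and stand it upright in the shallow metal tray; set it down rather than dropping it. Leave the square block in its bay and leave the lid open.

Things in the scene. Friction and masses are not known exactly. Their poses are not given: they have to be found in the camera images.
- mould: Fixed lower half of an aluminium clamshell mould, 90 (x) x 176 (y) x 30 mm. Origin: centre of its underside, on the bench; x points to the hinge, y along it, z up. Two square bays in its top, 34 x 34 mm, 10 mm deep (floor at z = 20 mm), centred at x = 0, y = +45 and -45 mm. Hinge line along y at x = +45, z = 30 mm. With the lid closed it is 65 mm high.
- lid (a joint): Hinge angle of the lid in rad: 0 closed, 1.57 vertical, 2.1 the stop, leaning back fully open. A hollow shell of 0.2 kg that moves freely with a little damping: let go well short of vertical it falls shut, let go past vertical it falls back to the stop within about a second and stays there.
- lid_handle (a point): Centre of the lid's T-handle: a round black bar, 14 mm thick, 36 mm long, flat ends, parallel to mould y, on a 12 mm wide stem, 30 mm in front of the lid's free edge. Lid closed: at x -75, y 0, z 44 mm in the mould's frame. It swings about the hinge line at 121 mm, up and over towards mould +x; pinched by its two ends from above it turns between the fingers. Axes: the lid's.
- mount_mid (a point): Centre (half-way up) of the round resin mount: a plain black upright cylinder 30 mm in diameter and 34 mm high with a grey stone disc in its top face, 50 g. It starts loose in one of the two bays, either one, under the lid, and stands 24 mm above the lower half's top. z is its axis.
- block_mid (a point): Centre (half-way up) of the square block: same black resin and height (34 mm), but 30 x 30 mm square, loose in the other bay. It stays there.
- tray: Fixed shallow open metal tray, empty, 130 x 130 mm, rim 14 mm high, walls 4 mm, floor 4 mm above the bench. Origin: centre of its underside; x and y along its sides.

How it is judged (in metres and radians):
On the way, in this order (a step that is already met when the one before it is completed fails the run):
1. the lid is swung well past vertical (beyond 1.75 rad) (value of joint lid above 1.75 rad), for 0.2 s.
2. the round mount is lifted clear of the mould (its centre 55 mm or more above the mould's underside) with the lid open (z of mount_mid in the frame of mould above 0.055 m and value of joint lid above 1.75 rad), for 0.1 s.
At the end, for the whole second after the job is handed in: The lid stands open beyond 1.75 rad; the round mount stands upright (within 10 degrees), at rest, on the floor of the tray, wholly inside its rim; the square block is still in its bay, within 12 mm of where it was (value of joint lid above 1.75 rad and x of mount_mid in the frame of tray between -0.055 and 0.055 m and y of mount_mid in the frame of tray between -0.055 and 0.055 m and z of mount_mid in the frame of tray below 0.026 m and angle between mount_mid's own z axis and vertical below 0.17 rad and linear speed of mount below 0.02 m/s and distance of block_mid from where it was at the start of the episode below 0.012 m); the robot touches nothing.
It fails at once if the square block is taken out of its bay (moved more than 20 mm) (distance of block_mid from where it was at the start of the episode above 0.02 m).
It fails at once if the mount falls freely, touching nothing, with its foot more than 20 mm above the tray's floor (z of mount_mid in the frame of tray above 0.041 m and contact force between mount and anything else below 0.005 N and horizontal distance between mount_mid and tray below 0.09 m).
It also fails if it takes over 54 s, if anything falls off the work surface, if the arm or the gripper's body presses on something with over 40 N, if the wrist force passes 120 N, or if a joint passes its speed limit or range.

## Working session

There is one attempt and no reset: what is moved stays moved. The work goes in short steps, Python scripts to look and compute and a tool call to move; the robot and the scene stay as the last step left them, time stands still between calls to the robot, and variables do not carry over. Pictures are saved under pics/ and viewed, at most 10 in all, crops included, and the job is handed in when it is done.

Besides the shell and the picture viewer there is one more tool, called as name(argument=value, ...) on one line, values as JSON. jog_arm: Moves the arm, as the interface text tells. Its arguments: {"type":"object","properties":{"deltas":{"type":"array","items":{"type":"array"}}},"required":["deltas"]}

```bash
mkdir -p pics
cat > h.py <<'E'
import numpy as np, cv2
from workcell import robot
def pts(p):
    v,u=np.mgrid[0:480,0:640].astype(float)
    K=np.array([[p['fx'],0,p['cx']],[0,p['fy'],p['cy']],[0,0,1]])
    q=cv2.undistortPoints(np.stack([u.ravel(),v.ravel()],1)[:,None],K,np.array([p['k1'],0,0,0,0.]))[:,0]
    z=p['z_map'].ravel(); c=np.c_[q*z[:,None],z,np.ones(z.size)]
    w=(np.linalg.inv(p['camera_from_world'])@c.T).T[:,:3].reshape(480,640,3); w[p['z_map']==0]=np.nan
    return w
E
python3 - <<'E'
from h import *
np.set_printoptions(precision=1,suppress=True)
o=robot.get_obs(); print(o['time_s'],o['eef_pos'],np.array(o['tool_rot']))
for c in ['top','scene']:
    p=robot.grab_frame(c); cv2.imwrite(f'pics/{c}0.png',p['frame']); np.savez(f'{c}0.npz',**{k:p[k] for k in p})
    for q in ['mould','lid','lid_handle','tray']:
        print(c,q,[(np.array(r['position']),round(r['confidence'],2)) for r in robot.pinpoint(q,p)[:2]],[(np.array(r['position']),round(r['confidence'],2)) for r in robot.spot_in(q,p)[:1]])
E
```

```text
0.0 [213.5 587.1 230.7] [[-0.9  0.3 -0. ]
 [ 0.3  0.9 -0. ]
 [-0.  -0.  -1. ]]
top mould [(array([526.5, 134. ,  -3.4]), 0.76)] [(array([524.8, 129. ,  60.4]), 0.7)]Traceback (most recent call last):
  File "<stdin>", line 7, in <module>
ValueError: it knows: block_mid, lid_handle, mould, mount_mid, tray
```

Run:
```python
from h import *
np.set_printoptions(precision=1,suppress=True)
o=robot.get_obs(); np.set_printoptions(precision=3,suppress=True); print(np.array(o['tool_rot']));np.set_printoptions(precision=1,suppress=True)
for c in ['top','scene']:
    p=robot.grab_frame(c); cv2.imwrite(f'pics/{c}0.png',p['frame']); w=pts(p); np.save(c+'0.npy',w)
    for q in ['mould','lid_handle','tray']:
        print(c,q,[(np.array(r['position']),round(r['confidence'],2)) for r in robot.pinpoint(q,p)[:2]])
    if c=='top':
        for lo,hi in [(58,72),(36,56),(9,19)]:
            m=((w[...,2]>lo)&(w[...,2]<hi)).astype(np.uint8)
            n,l,s,_=cv2.connectedComponentsWithStats(m)
            for i in range(1,n):
                if s[i,4]>80:
                    P=w[l==i]; print(lo,s[i],P.mean(0),cv2.minAreaRect(P[:,:2].astype(np.float32)))
```

```text
[[-0.94   0.342 -0.   ]
 [ 0.342  0.94  -0.001]
 [-0.    -0.001 -1.   ]]
top mould [(array([453.7, 126.5,  44.4]), 0.33)]
top lid_handle [(array([454. , 125.3,  46.3]), 0.75)]
top tray [(array([ 513.3, -151.5,   -3.3]), 0.95)]
58 [303 114  20  16  92] [750.6  39.6  64. ] ((754.1212158203125, 38.99847412109375), (24.750837326049805, 33.39345169067383), 5.098176002502441)
58 [540 145  25  24 316] [ 696.7 -380.5   64.3] ((698.3838500976562, -383.5512390136719), (45.517234802246094, 40.39162063598633), 21.662506103515625)
58 [ 202  222  109   64 5401] [528.3 134.   62.1] ((527.8740234375, 134.88095092773438), (90.0981216430664, 177.53091430664062), 6.0694074630737305)
58 [614 234  26  25 142] [ 545.3 -513.    65. ] ((549.655517578125, -515.5076293945312), (28.752347946166992, 63.30418395996094), 40.51095962524414)
58 [511 287  21  44 106] [ 435.6 -309.5   65.1] ((434.4882507324219, -314.72430419921875), (27.96892547607422, 74.9583511352539), 80.91846466064453)
58 [532 289  24  43 129] [ 426.6 -368.6   64.4] ((426.339111328125, -360.41583251953125), (37.047393798828125, 73.18048095703125)
[... 3294 characters left out ...]
698242188, 141.80783081054688), (125.05156707763672, 15.888130187988281), 73.84609985351562)
9 [337 150  36  35 971] [684.2 -35.4  14.8] ((684.3380126953125, -35.275543212890625), (62.655479431152344, 62.20082092285156), 88.14717102050781)
9 [381 222  82  81 700] [ 514.3 -154.3   13.7] ((514.7918090820312, -153.13893127441406), (130.02513122558594, 131.48487854003906), 7.1690802574157715)
9 [602 226  38  24 114] [ 567.4 -523.9   14.1] ((570.5086059570312, -531.7281494140625), (35.71308517456055, 85.87548065185547), 27.679996490478516)
scene mould [(array([530.6, 136.8,   1.6]), 0.89)]
scene lid_handle [(array([454.4, 126.5,  45. ]), 0.64)]
scene tray [(array([ 514.3, -154.8,    1.8]), 0.55)]
```

View pics/top0.png

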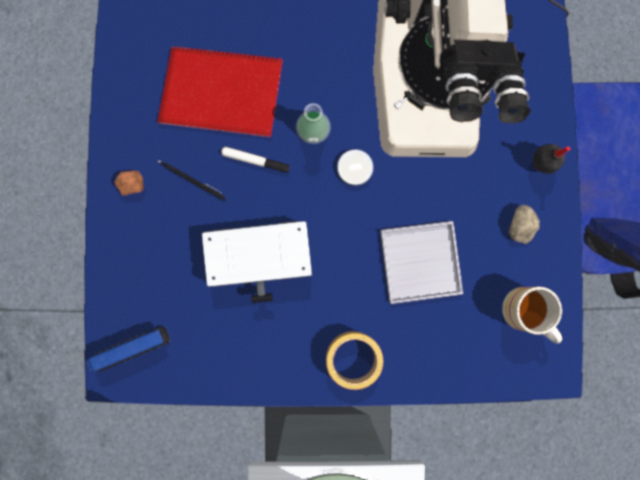

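The top view shows the closed white lid at (257,254), with its T-handle at (261,297) and the tray at (421,262). The mould is at about (528,135) with a yaw of 6.1°, and this puts the handle at (453.4,127), which agrees with the networks.

jog_arm(deltas=[[0,[-0.383,-0.351,0.1],-26.1],[0,[-0.383,-0.351,0.1],-26.1],[0,[-0.383,-0.351,0.1],-26.1],[0,[-0.383,-0.351,0.1],-26.1],[0,[-0.383,-0.351,0.1],-26.1],[0,[-0.383,-0.351,0.1],-26.1],[0,[-0.383,-0.351,0.1],-26.1],[0,[-0.383,-0.351,0.1],-26.1],[0,[-0.383,-0.351,0.1],-26.1],[0,[-0.383,-0.351,0.1],-26.1],[0,[-0.383,-0.351,0.1],-26.1],[0,[-0.383,-0.351,0.1],-26.1],[0,[-0.383,-0.351,0.1],-26.1],[0,[-0.383,-0.351,0.1],-26.1],[0,[-0.383,-0.351,0.1],-26.1],[0,[-0.383,-0.351,0.1],-26.1],[0,[-0.383,-0.351,0.1],-26.1],[0,[-0.383,-0.351,0.1],-26.1],[0,[-0.383,-0.351,0.1],-26.1],[0,[-0.383,-0.351,0.1],-26.1]])

```text
time_s: 2.22
eef_pos: [453.4, 127.2, 131.4]
tool_rot: [[-0.994, -0.108, 0.0], [-0.108, 0.994, 0.0], [-0.0, 0.0, -1.0]]
contact_force: [0.2, -0.0, -0.0]
grip_width: 1.001
gripper_force: 0.0
```

Run:
```python
from h import *
np.set_printoptions(precision=3,suppress=True)
o=robot.get_obs(); print(o['time_s'],o['eef_pos'],np.array(o['tool_rot']),o['joint_positions'])
p=robot.grab_frame('wrist'); cv2.imwrite('pics/w1.png',p['frame']); w=pts(p)
print([(np.array(r['position']),round(r['confidence'],2)) for r in robot.pinpoint('lid_handle',p)[:2]])
m=(w[...,2]>44)&(w[...,2]<56)&(abs(w[...,0]-453)<40)&(abs(w[...,1]-127)<30)&(p['frame'].max(2)<70)
m&=w[...,0]<464
print(m.sum(),w[m].mean(0),w[m].max(0),cv2.minAreaRect(w[m][:,:2].astype(np.float32)))
```

```text
2.2167 [453.411 127.187 131.412] [[-0.994 -0.108  0.   ]
 [-0.108  0.994  0.   ]
 [-0.     0.    -1.   ]] [-20.041  24.774  -3.625 119.446   2.59   35.84   70.746]
[(array([452. , 126.9,  41.4]), 0.78)]
1009 [451.277 127.378  49.865] [460.578 145.491  52.942] ((452.8124084472656, 127.39408874511719), (13.849015235900879, 35.95407485961914), 5.387694358825684)
```

View pics/w1.png

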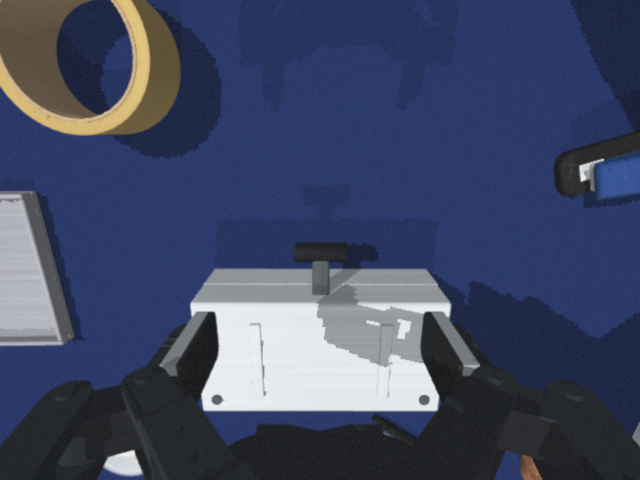

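The wrist view shows the T-handle bar at (321,252), centred between the fingers. It measures 14 x 36 mm at (452.8,127.4), as expected. Next I descend and pinch its ends.

jog_arm(deltas=[[0.2,[0,0,0.04],0],[0.2,[0,0,0.075],0],[0.2,[0,0,0.105],0],[0.2,[0,0,0.105],0],[0.2,[0,0,0.105],0],[1,[0,0,0.105],0],[1,[0,0,0.105],0],[1,[0,0,0.105],0],[1,[0,0,0.105],0],[1,[0,0,0.105],0],[1,[0,0,0.105],0],[1,[0,0,0.105],0],[1,[0,0,0.105],0],[1,[0,0,0.105],0],[1,[0,0,0.105],0]])

```text
time_s: 3.57
eef_pos: [454.5, 128.1, 28.4]
tool_rot: [[-0.994, -0.107, 0.003], [-0.107, 0.994, 0.002], [-0.003, 0.002, -1.0]]
contact_force: [-5.0, 6.6, 18.8]
grip_width: 0.406
gripper_force: 57.7
```

```bash
python3 -c "
import numpy as np
for t in [3,8,14,20,26,32,38,44,50,56,62,68,74,80,86,92,98,104,110,112]:
    f=np.radians(t+6.65);print('[1, [%.3f, 0, %.3f], 0],'%((-120+120.8*np.cos(f))/1e3,(14-120.8*np.sin(f))/1e3),end=' ')"
```

```text
[1, [-0.001, 0, -0.006], 0], [1, [-0.003, 0, -0.017], 0], [1, [-0.007, 0, -0.029], 0], [1, [-0.012, 0, -0.040], 0], [1, [-0.018, 0, -0.051], 0], [1, [-0.026, 0, -0.061], 0], [1, [-0.034, 0, -0.071], 0], [1, [-0.043, 0, -0.079], 0], [1, [-0.054, 0, -0.087], 0], [1, [-0.065, 0, -0.093], 0], [1, [-0.076, 0, -0.099], 0], [1, [-0.088, 0, -0.102], 0], [1, [-0.100, 0, -0.105], 0], [1, [-0.113, 0, -0.107], 0], [1, [-0.126, 0, -0.107], 0], [1, [-0.138, 0, -0.105], 0], [1, [-0.151, 0, -0.103], 0], [1, [-0.163, 0, -0.099], 0], [1, [-0.174, 0, -0.094], 0], [1, [-0.178, 0, -0.092], 0],
```

jog_arm(deltas=[[1,[-0.001,0,-0.008],0],[1,[-0.003,0,-0.019],0],[1,[-0.007,0,-0.031],0],[1,[-0.012,0,-0.042],0],[1,[-0.018,0,-0.053],0],[1,[-0.026,0,-0.063],0],[1,[-0.034,0,-0.073],0],[1,[-0.043,0,-0.081],0],[1,[-0.054,0,-0.089],0],[1,[-0.065,0,-0.095],0],[1,[-0.076,0,-0.101],0],[1,[-0.088,0,-0.104],0],[1,[-0.1,0,-0.107],0],[1,[-0.113,0,-0.109],0],[1,[-0.126,0,-0.109],0],[1,[-0.138,0,-0.107],0],[1,[-0.151,0,-0.105],0],[1,[-0.163,0,-0.101],0],[1,[-0.174,0,-0.096],0],[1,[-0.178,0,-0.094],0]])

```text
time_s: 5.23
eef_pos: [633.0, 147.1, 122.7]
tool_rot: [[-0.994, -0.107, 0.005], [-0.107, 0.994, 0.003], [-0.005, 0.002, -1.0]]
contact_force: [2.7, 5.1, 12.5]
grip_width: 0.4
gripper_force: 59.2
```

jog_arm(deltas=[[0,[0,0,0],0],[0,[0,0,0],0],[0,[0,0,0],0],[0,[0,0,0],0],[0,[0,0,-0.02],0],[0,[0,0,-0.05],0],[0,[0,0,-0.08],0],[0,[0,0,-0.1],0],[0,[0.03,0,-0.1],0],[0,[0.06,0,-0.1],0],[0,[0.1,0,-0.1],0],[0,[0.13,0,-0.1],0],[0,[0.13,0,-0.1],0],[0,[0.13,0,-0.1],0],[0,[0.13,0,-0.1],0]])

```text
time_s: 6.48
eef_pos: [501.8, 131.7, 220.9]
tool_rot: [[-0.994, -0.106, 0.001], [-0.106, 0.994, 0.0], [-0.001, 0.0, -1.0]]
contact_force: [-0.4, -0.2, 0.2]
grip_width: 1.003
gripper_force: 0.0
```

Run:
```python
from h import *
np.set_printoptions(precision=1,suppress=True)
p=robot.grab_frame('wrist'); cv2.imwrite('pics/w2.png',p['frame']); w=pts(p)
for q in ['mount_mid','block_mid','mould','lid_handle']: print(q,[(np.array(r['position']),round(r['confidence'],2)) for r in robot.pinpoint(q,p)[:2]])
c,s=np.cos(np.radians(6.0)),np.sin(np.radians(6.0))
d=w[...,:2]-[528,135]; mx=d[...,0]*c+d[...,1]*s; my=-d[...,0]*s+d[...,1]*c
for sy in (45,-45):
    m=(abs(w[...,2]-54)<4)&(abs(mx)<30)&(abs(my-sy)<30)
    P=w[m]; print(sy,m.sum(),P.mean(0),cv2.minAreaRect(P[:,:2].astype(np.float32)),cv2.minEnclosingCircle(P[:,:2].astype(np.float32)))
```

```text
mount_mid []
block_mid [(array([522.9, 177.9,  39. ]), 0.64)]
mould [(array([530.2, 138. ,   1.3]), 0.86)]
lid_handle [(array([649.4, 146.7, 126. ]), 0.9), (array([528.8, 135.9,   2.4]), 0.45)]
45 1014 [521.7 179.7  54.6] ((522.3616333007812, 180.19802856445312), (29.810312271118164, 30.237754821777344), 6.450954437255859) ((522.32177734375, 180.022705078125), 20.146982192993164)
-45 784 [531.5  91.1  54.7] ((532.1675415039062, 90.74043273925781), (29.142610549926758, 29.01498031616211), 1.8274407386779785) ((532.1297607421875, 90.71428680419922), 15.079484939575195)
```

View pics/w2.png

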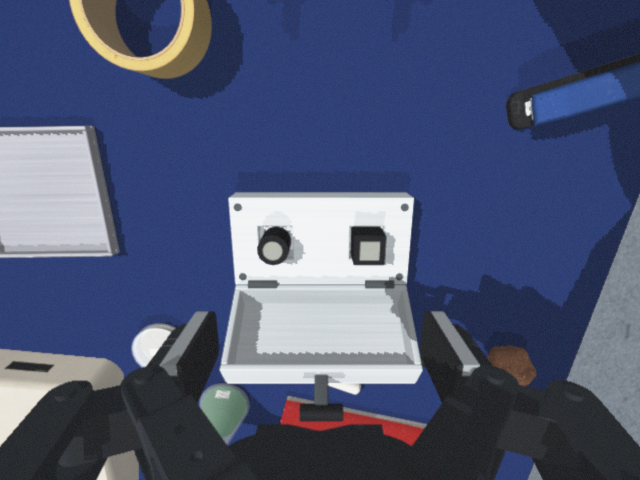

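The lid is open. The round mount is at pixel (272,245) with a circular outline, world (532,91). The square block is at pixel (368,245). I grasp the mount along mould y.

jog_arm(deltas=[[0,[-0.026,-0.044,0.03],0],[0,[-0.026,-0.044,0.06],0],[0,[-0.026,-0.044,0.09],0],[0,[-0.026,-0.044,0.12],0],[0,[-0.026,-0.044,0.15],0],[0,[-0.026,-0.044,0.175],0],[0,[-0.026,-0.044,0.187],0],[0,[-0.026,-0.044,0.187],0],[0,[-0.026,-0.044,0.187],0],[1,[-0.026,-0.044,0.187],0],[1,[-0.026,-0.044,0.187],0],[1,[-0.026,-0.044,0.187],0],[1,[-0.026,-0.044,0.187],0],[1,[-0.026,-0.044,0.187],0],[1,[-0.026,-0.044,0.187],0],[1,[-0.026,-0.044,0.187],0],[1,[-0.026,-0.044,0.187],0],[1,[-0.026,-0.044,0.187],0],[1,[-0.026,-0.044,0.187],0],[1,[-0.026,-0.044,0.187],0]])

```text
time_s: 8.4
eef_pos: [532.2, 90.8, 34.2]
tool_rot: [[-0.994, -0.106, 0.001], [-0.106, 0.994, 0.0], [-0.001, 0.0, -1.0]]
contact_force: [-2.7, -0.5, 14.3]
grip_width: 0.328
gripper_force: 58.1
```

jog_arm(deltas=[[1,[0,0,-0.006],0],[1,[0,0,-0.015],0],[1,[0,0,-0.03],0],[1,[0,0,-0.05],0],[1,[0,0,-0.07],0],[1,[0,0,-0.08],0],[1,[0,0,-0.08],0],[1,[0,0,-0.08],0]])

```text
time_s: 9.07
eef_pos: [532.0, 90.7, 113.6]
tool_rot: [[-0.994, -0.106, 0.001], [-0.106, 0.994, 0.0], [-0.001, 0.0, -1.0]]
contact_force: [0.5, 0.1, -0.9]
grip_width: 0.331
gripper_force: 59.1
```

Run:
```python
from h import *
np.set_printoptions(precision=1,suppress=True)
p=robot.grab_frame('scene'); cv2.imwrite('pics/s3.png',p['frame'])
for q in ['mount_mid','block_mid','tray']: print(q,[(np.array(r['position']),round(r['confidence'],2)) for r in robot.pinpoint(q,p)[:2]])
```

```text
mount_mid [(array([540.1,  89.9, 117.5]), 0.59)]
block_mid [(array([522.2, 181.7,  38. ]), 0.89)]
tray [(array([ 514.5, -154.6,    0.6]), 0.85)]
```

View pics/s3.png

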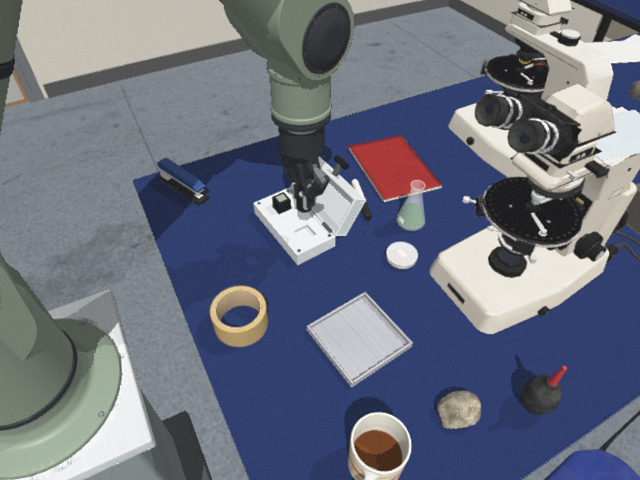

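The mount is held at pixel (305,205), its bay is empty and the block is in place. I carry the mount to above the tray.

jog_arm(deltas=[[1,[0.002,-0.01,0],0],[1,[0.005,-0.03,0],0],[1,[0.009,-0.05,0],0],[1,[0.013,-0.075,0],0],[1,[0.018,-0.1,0],0],[1,[0.022,-0.125,0],0],[1,[0.027,-0.15,0],0],[1,[0.031,-0.175,0],0],[1,[0.036,-0.2,0],0],[1,[0.04,-0.22,0],0],[1,[0.043,-0.235,0],0],[1,[0.043,-0.241,0],0],[1,[0.043,-0.241,0],0],[1,[0.043,-0.241,0.03],0],[1,[0.043,-0.241,0.055],0],[1,[0.043,-0.241,0.075],0],[1,[0.043,-0.241,0.083],0],[1,[0.043,-0.241,0.086],0],[1,[0.043,-0.241,0.086],0],[1,[0.043,-0.241,0.086],0]])

```text
time_s: 10.93
eef_pos: [515.3, -153.3, 28.2]
tool_rot: [[-0.994, -0.107, 0.001], [-0.107, 0.994, -0.0], [-0.001, -0.0, -1.0]]
contact_force: [-0.1, -0.7, 0.6]
grip_width: 0.327
gripper_force: 59.2
```

jog_arm(deltas=[[1,[0,0,0.002],0],[1,[0,0,0.004],0],[1,[0,0,0.006],0],[1,[0,0,0.008],0],[1,[0,0,0.009],0],[1,[0,0,0.009],0],[1,[0,0,0.009],0]])

```text
time_s: 11.52
eef_pos: [514.7, -153.5, 18.3]
tool_rot: [[-0.994, -0.106, -0.0], [-0.106, 0.994, -0.0], [0.0, -0.0, -1.0]]
contact_force: [-0.1, 0.5, 0.8]
grip_width: 0.329
gripper_force: 59.6
```

jog_arm(deltas=[[1,[0,0,0.001],0],[1,[0,0,0.001],0],[1,[0,0,0.001],0]])

```text
time_s: 11.77
eef_pos: [514.8, -153.5, 18.2]
tool_rot: [[-0.994, -0.106, 0.0], [-0.106, 0.994, -0.0], [-0.0, -0.0, -1.0]]
contact_force: [-6.0, 2.1, 23.2]
grip_width: 0.33
gripper_force: 62.0
```

The foot is on the tray floor, so I open and rise.

jog_arm(deltas=[[0.6,[0,0,0],0],[0.5,[0,0,0],0],[0.3,[0,0,0],0],[0,[0,0,0],0],[0,[0,0,0],0],[0,[0,0,0],0],[0,[0,0,-0.01],0],[0,[0,0,-0.03],0],[0,[0,0,-0.06],0],[0,[0,0,-0.1],0],[0,[0,0,-0.14],0],[0,[0,0,-0.17],0],[0,[0,0,-0.17],0],[0,[0,0,-0.17],0]])

```text
time_s: 12.93
eef_pos: [515.5, -153.7, 189.6]
tool_rot: [[-0.994, -0.106, 0.004], [-0.106, 0.994, -0.001], [-0.004, -0.001, -1.0]]
contact_force: [0.0, -0.0, -1.0]
grip_width: 1.002
gripper_force: 0.0
```

Run:
```python
from h import *
np.set_printoptions(precision=1,suppress=True)
p=robot.grab_frame('wrist'); cv2.imwrite('pics/w4.png',p['frame']); w=pts(p)
m=(abs(w[...,2]-38)<5)&(abs(w[...,0]-515)<40)&(abs(w[...,1]+153)<40)
P=w[m]; print(m.sum(),P.mean(0),P[:,2].std(),cv2.minEnclosingCircle(P[:,:2].astype(np.float32)))
p=robot.grab_frame('scene')
for q in ['mount_mid','block_mid','lid_handle']: print(q,[(np.array(r['position']),round(r['confidence'],2)) for r in robot.pinpoint(q,p)[:2]])
```

```text
907 [ 514.2 -154.    38.6] 1.0275106492344583 ((514.9987182617188, -153.87855529785156), 14.905232429504395)
mount_mid [(array([ 520.8, -153.7,   24.3]), 0.69)]
block_mid [(array([520.4, 179.4,  34.2]), 0.65)]
lid_handle [(array([643.6, 150.2, 123.9]), 0.78)]
```

View pics/w4.png

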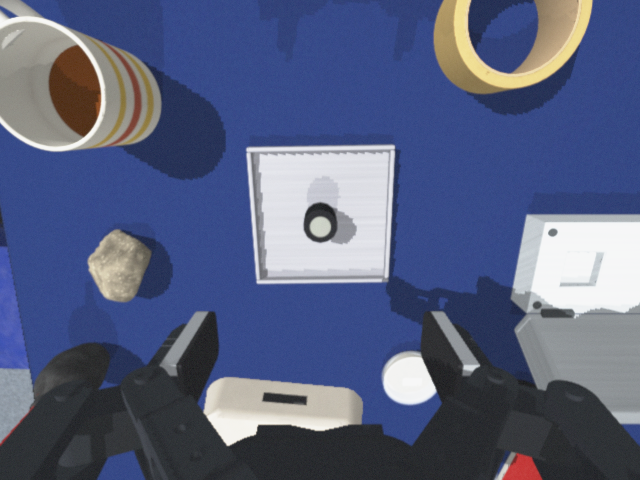

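The mount stands upright at the tray's centre at pixel (320,223), with its top at z≈38. The lid is open and the arm is clear of everything.

```bash
python3 -c "
from workcell import robot
print(robot.job_done())"
```

```text
the job is handed in; nothing more can be done
None
```

I swung the lid open past vertical and it stayed there, stood the round mount upright near the centre of the tray, and left the square block in its bay; the job was handed in at about 13 s, but no verdict came back.

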